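# Slide the tagine out to the big ring and cover it

### The job

Slide the tagine base out from under the teak shelf, without lifting it off the hob glass, until its foot stands wholly inside the larger marked ring; then set the steel lid that fits it gently on top, fully seated all round. Do not bump the shelf, and leave everything else where it stands.

Things in the scene. Friction and masses are not known exactly. Their poses are not given: they have to be found in the camera images.
- tagine: Round glazed tagine base: an open pot, 0.6 to 0.9 kg, standing on the hob half under the shelf's front edge. Origin: centre of its underside, z up. Foot 132 mm across, rim 150 outside and 136 inside, 80 high, wall 7, inner floor 8 mm above the underside. One straight round handle sticks out level along the pot's own -x, free from 76 to 160 mm from the pot's centre.
- tagine_grip (a point): Point on the axis of the tagine's round beech handle (18 mm thick, level): 118 mm from the pot's centre along its -x and 66 mm above its underside; axes as the pot's. A good place to pinch the handle, fingers closing across it; they may come at any slant about its axis.
- lid: The larger of two conical steel lids, the one that fits; 0.26 kg, upright on the worktop. Origin: centre of its underside. 88 mm high, flange 156 across. Its lower 8 mm is a boss tapering from 126 down to 114 mm that goes loosely into the pot's mouth; the flange (underside 8 mm above the origin) then rests on the rim: a seated lid's origin is 72 mm above the pot's.
- lid_knob (a point): Middle of the lid's upright round knob, on the lid's axis 77 mm above its origin. The knob is 32 mm across and reaches from 67 to 88 mm above the origin; below it the cone is 28 mm across at 58 mm and widens evenly to 156 mm at 12 mm.
- big_ring: The target: the larger of two thin pale rings printed on the black hob glass, 176 mm inside diameter, line 3 mm wide, with a small cross at its centre. It is flat and cannot be felt. Origin: centre of the ring, on the glass.
- small_ring: The smaller printed ring, 110 mm inside diameter, not the target. Origin: its centre, on the glass. The two rings may be either way round.
- hob: Fixed black hob glass, 455 x 680 mm (x, y) and 6 mm thick, so its top is 6 mm above the worktop. Origin: centre of its underside.
- shelf: Fixed tiled side wall on the robot's right with a teak board jutting over part of the hob. Origin: on the worktop plane below the middle of the board's front edge. The edge runs along its x, -230 to +230 mm; the board reaches to -240 mm along its y (away from the table's middle), where the wall's face is; board underside 225, top 247 mm above the worktop. What stands on it is part of it.
- shelf_edge (a point): Middle of the lower front edge of the shelf board, 225 mm above the worktop; axes as the shelf. On the board, a spice cabinet and a jar stand 120 mm or more behind this edge and reach 370 mm high. At its +x end is a steel hook rail, 402 mm high; a ladle hangs from it just beyond that end, down to 90 mm above the worktop. Keep clear of all these.
- small_lid: Bystander: smaller conical steel lid, too small for the tagine; flange 104 mm across, 70 mm high. Origin: centre of its underside. The two lids may be either way round.
- jar: Bystander: glass jar with twist cap, 60 mm across, 95 mm high, at the back of the hob. Origin: centre of its underside.
- mill: Bystander: wooden pepper mill, 54 mm across, 155 mm high. Origin: centre of its underside.
- salt_bowl: Bystander: white bowl, 84 mm across, 40 mm high. Origin: centre of its underside.
- trivet: Bystander: round beech trivet, 140 mm across, 12 mm thick. Origin: centre of its underside.
- spoon: Bystander: wooden spoon lying flat. Origin: middle of its underside.
- cup: Bystander: small white cup, 60 mm across, 55 mm high, standing near the lids. Origin: centre of its underside.
Mind the look-alikes: they are no part of the job. Leave any yellow look-alike of the tagine alone. Leave any blue look-alike of the lid alone.

How it is judged (in metres and radians):
On the way, in this order (a step that is already met when the one before it is completed fails the run):
1. the tagine base has been slid into the larger ring, before it is covered (horizontal distance between tagine and big_ring below 0.02 m and height (world z) of tagine below 0.01 m and angle between tagine's own z axis and vertical below 0.05 rad and linear speed of tagine below 0.03 m/s and distance between lid and tagine above 0.15 m), for 0.2 s.
2. the fitting lid is seated on the tagine base (horizontal distance between tagine and big_ring below 0.02 m and height (world z) of tagine below 0.01 m and angle between tagine's own z axis and vertical below 0.05 rad and horizontal distance between lid and tagine below 0.008 m and z of lid in the frame of tagine between 0.066 and 0.076 m and angle between lid's own z axis and vertical below 0.06 rad), for 0.2 s.
At the end, for the whole second after the job is handed in: The tagine base stands flat on the hob with its centre within 20 mm of the larger ring's centre; the larger lid lies centred on it within 8 mm, seated (its origin 66 to 76 mm above the pot's) and level; both at rest and released (all of step 2 and linear speed of each of tagine, lid below 0.02 m/s); the robot touches nothing.
It fails at once if the tagine base is lifted more than 8 mm off the glass or tipped more than 8 degrees (height (world z) of tagine above 0.014 m or angle between tagine's own z axis and vertical above 0.14 rad).
It fails at once if the lid strikes the tagine with more than 45 N (contact force between lid and tagine above 45 N).
It fails at once if the robot bumps the shelf, its wall or what stands on it (over 8 N) (contact force between any of the arm, the fingers and shelf above 8 N).
It fails at once if a bystander is moved more than 30 mm or tipped over (distance of any of small_lid, jar, mill, salt_bowl, trivet, spoon, cup from where it was at the start of the episode above 0.03 m or angle between any of small_lid, jar, mill, salt_bowl, trivet, cup's own z axis and vertical above 0.5 rad).
It also fails if it takes over 64 s, if anything falls off the work surface, if the arm or the gripper's body presses on something with over 40 N, if the wrist force passes 120 N, or if a joint passes its speed limit or range.

### The arm

A 6-joint arm with a two-finger parallel gripper is mounted at the origin on the work surface. World frame = base frame: x ahead of the robot, y to its left, z up, the work surface at z = 0. Lengths are in m, angles in degrees, forces in N, time in s.
With the tool pointing down it reaches from about 0.3 to 0.85 m from the base axis. Payload 4.2 kg.
Tool frame: the origin (TCP) lies on the centre line of the jaws, within the pads' length; the fingertips stand 8 mm ahead of it and the grasp point (between the pads) lies 11 mm behind it; z points along the fingers, y is the line along which they close (so a half turn about z gives the same grasp; the last joint's range is limited). The gripper opens to 91 mm and grips with 3 to 60 N. Pads are 32 mm wide; open, the fingers measure 118 mm over their backs; the gripper's body (76 mm by 178 mm) begins 60 mm behind the grasp point.
Start: joints at [64.057, 18.312, 89.639, -0, 72.044, -1.146], TCP at [0.241, 0.522, 0.222] pointing down, gripper open.
Joint ranges: [-177.97, 177.97], [-48.28, 115.42], [12.27, 149.76], [-77.06, 257.06], [2.81, 150.46], [-146.56, 146.56]. Speed limits (degrees/s): [147.25, 147.25, 180, 180, 180, 180].

### API

Orientations are given as [roll, pitch, yaw] about the fixed x, y, z axes, in that order (R = Rz(yaw) Ry(pitch) Rx(roll)).
In Python, from plant import manip gives the robot as it stands. The module is installed in compiled form; this text tells all that it offers.
- The arm moves only by the tool jog_arm, never from a script. Its argument "targets" is a list of rows, each a list of 7 numbers: the turn, a rotation vector about the world's x, y, z in rad, then the shift along the world's x, y, z in m, then the gripper command: -1 is shut, 1 is fully open, values between are in proportion. In form: [[ax, ay, az, tx, ty, tz, gripper], ...]. A call has 1 to 5 rows; each row shifts and turns the commanded pose from where the row before left it; what a row does not reach is not made up. A row lasts 1/10 s, in which the tool goes at most 50 mm and 8.59 degrees, less where a joint would pass 70% of its speed; a pose out of reach is approached as far as the arm can. A call is refused whole if a number of a shift passes 0.05 or a number of a turn 0.15, either way. A call with a gripper value outside its range is refused whole. The fingers move at their own pace and stop on an object; "squeeze" is the grip in N (left out, the last holds). Time passes only in rows, so rows that do not move let the fingers close. It gives the time, the measured TCP pose, the force, the opening and the grip force at its end, in the units of the state.
- manip.observe(): the state, without advancing time (a new reading comes with each control period).
- manip.get_image(name): name is "side" or "top" or "wrist"; returns a dict with "frame" (384x512x3 uint8, red, green, blue), "mtx" (3x3 intrinsics, pixels), "world_from_camera" (4x4, takes a point from camera to world coordinates). Camera axes: x right, y down, z forward; pixel columns grow to the right and rows downward; lengths in m; the calibration is good to about 2 mm. A picture is of the moment at which its call begins. There is no depth.
- manip.sign_off(): hands the job in; it is judged then, once.
The state is a dict: "time": time; "joints": joint angles; "qvel": joint speeds; "joint_torque": joint torques, N m; "ee_pos": TCP position; "tcp_rot": TCP orientation; "contact_force": force on the tool from outside, world axes, zero at the start; "moment": the same for the moment, N m; "finger_gap": opening from 0.0 (shut) to 1.0 (fully open); "grasp_force": force on a finger pad.
Only numpy, scipy, OpenCV 4.12 (cv2) and the standard library are available. Lean on these libraries where they do the work, as an engineer would, in place of code of your own. Each camera call takes 0.05 s, during which the arm holds its last target. There are 200 camera calls.

## Working session

There is one attempt and no reset: what is moved stays moved. The work goes in short steps, Python scripts to look and compute and a tool call to move; the robot and the scene stay as the last step left them, time stands still between calls to the robot, and variables do not carry over. Pictures are saved under pics/ and viewed, at most 12 in all, crops included, and the job is handed in when it is done.

Besides the shell and the picture viewer there is one more tool, called by a JSON object that holds its "op" and its "data", one argument or row to a line. jog_arm: Moves the arm, as the interface text tells. Its arguments: {"type":"object","properties":{"targets":{"type":"array"},"squeeze":{"type":"number"}},"required":["targets"]}

```bash
mkdir -p pics
cat > h.py <<'E'
import numpy as np, cv2, pickle
from plant import manip
def grab(n,tag):
    d=manip.get_image(n); pickle.dump(d,open(f'pics/{tag}.pkl','wb')); cv2.imwrite(f'pics/{tag}.png',d['frame'][:,:,::-1]); return d
def load(tag): return pickle.load(open(f'pics/{tag}.pkl','rb'))
def ray(d,u,v):
    T=d['world_from_camera']; r=T[:3,:3]@np.linalg.inv(d['mtx'])@np.array([u,v,1.]); return T[:3,3],r
def onz(d,u,v,z):
    o,r=ray(d,u,v); return o+r*(z-o[2])/r[2]
def proj(d,p):
    T=np.linalg.inv(d['world_from_camera']); c=T[:3,:3]@np.array(p)+T[:3,3]; q=d['mtx']@c; return q[:2]/q[2]
E
python3 - <<'E'
from h import *
a=grab('top','top0'); b=grab('side','side0')
for d in(a,b): print(d['mtx'].round(1).tolist(), d['world_from_camera'].round(3).tolist())
print(manip.observe())
E
```

```text
[[394.1, 0.0, 254.4], [0.0, 394.1, 196.3], [0.0, 0.0, 1.0]] [[0.0, -0.993, 0.122, 0.348], [-1.0, 0.002, 0.02, 0.055], [-0.02, -0.122, -0.992, 1.468], [0.0, 0.0, 0.0, 1.0]]
[[474.8, 0.0, 255.4], [0.0, 474.8, 197.7], [0.0, 0.0, 1.0]] [[0.725, -0.444, 0.527, -0.241], [-0.689, -0.472, 0.55, -0.741], [0.004, -0.762, -0.648, 1.093], [0.0, 0.0, 0.0, 1.0]]
{'time': 0.1, 'joints': array([ 6.40568050e+01,  1.83479842e+01,  8.97003561e+01,  4.48062959e-06,
        7.20439436e+01, -1.14407831e+00]), 'qvel': array([ 0.02642943,  0.02595316, -0.18471894,  0.00419105,  0.01074307,
       -0.02059121]), 'joint_torque': array([-8.03331259e-04, -4.13334167e+01, -2.32511348e+01,  7.27973180e-02,
        4.22607525e-02, -5.47906654e-05]), 'ee_pos': array([0.24096378, 0.52158165, 0.22119792]), 'tcp_rot': array([-1.79907735e+02, -1.84685387e-03,  1.55200880e+02]), 'contact_force': array([-0.38613528,  0.85320147, -0.10406572]), 'moment': array([-0.0120243 , -0.00584714, -0.00962389]), 'grasp_force': 0.0, 'finger_gap': 0.9965503054600395}
```

View pics/top0.png

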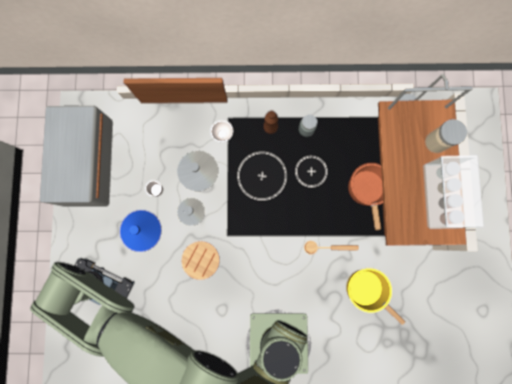

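View pics/side0.png

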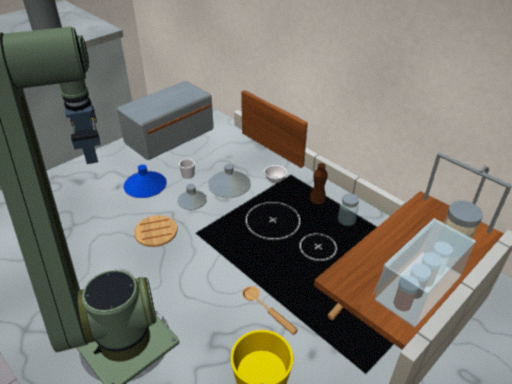

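The top view shows the red tagine at about (368,185), its handle running to (377,228). The yellow pot at (370,290) is a look-alike. The larger ring is at (262,176) and the smaller at (311,171). There are two steel lids: the larger at (198,171) and the smaller at (190,211). The blue cone at (140,231) is another look-alike. I'll confirm with an enlarged crop while measuring by masks.

Run:
```python
from h import *
d=load('top0'); f=d['frame']; hsv=cv2.cvtColor(f,cv2.COLOR_RGB2HSV)
c=f[90:270,140:440]; cv2.imwrite('pics/crop_top.png',cv2.resize(c,None,fx=2.6,fy=2.6,interpolation=cv2.INTER_CUBIC)[:,:,::-1])
# rings: pale within hob
def ell(m,x0,x1,y0,y1,z,name,n=1):
    mm=np.zeros(m.shape,np.uint8); mm[y0:y1,x0:x1]=m[y0:y1,x0:x1]
    cs,_=cv2.findContours(mm,cv2.RETR_EXTERNAL,cv2.CHAIN_APPROX_NONE)
    k=max(cs,key=cv2.contourArea); e=cv2.fitEllipse(cv2.convexHull(k)) 
    p=onz(d,*e[0],z); o=d['world_from_camera'][:3,3]
    print(name,np.round(e[0],1),'axes mm',np.round(np.array(e[1])*np.linalg.norm(p-o)/394.1*1000),p.round(4)); return k
g=(hsv[...,2]>90).astype(np.uint8)
ell(g,234,290,148,205,.006,'ringL'); ell(g,292,330,152,192,.006,'ringR')
red=((hsv[...,1]>110)&((hsv[...,0]<8)|(hsv[...,0]>174))&(hsv[...,2]>60)).astype(np.uint8)
ys,xs=np.nonzero(red[150:215,340:388]); print('red ext',xs.min()+340,xs.max()+340,ys.min()+150,ys.max()+150)
for y in range(150,235,4): print(y,[tuple(f[y,x]) and ''.join('%02x'%v for v in f[y,x]) for x in range(346,394,4)])
```

```text
ringL [261.6 175.7] axes mm [186. 188.] [0.6059 0.0582 0.006 ]
ringR [310.8 171.1] axes mm [121. 125.] [ 0.6226 -0.1267  0.006 ]
red ext 348 378 162 205
150 ['19191a', '19191b', '191a1a', '19191a', '19191a', '18181a', '19191b', '171819', '201c1b', 'b5764e', 'b97951', 'b2734d']
154 ['19191c', '18181a', '19191b', '1a1a1b', '19191b', '19181b', '18181a', '171719', '1b1819', 'a66a46', 'b97851', 'b2744d']
158 ['1a191c', '18181a', '18191a', '19191a', '18191a', '18171a', '18181a', '181919', '191819', '996240', 'bb7950', 'b2744d']
162 ['1a191b', '19191b', '19181a', '18181a', '1a1a1c', '33221f', '492d25', '462b24', '211b1b', '945e3d', 'bb7a52', 'b2734d']
166 ['1a1a1c', '19191b', '18191b', '452c24', 'ae6548', '97563c', '935238', '9d583c', 'b26547', '9b6341', 'ba7a51', 'b4754e']
170 ['1a191b', '19191a', '4e2f25', 'a55f43', '854b34', '9f5a3e', '99563b', '9b573b', '9d583c', '915b3b', 'b97850', 'b3754e']
174 ['1a1a1c', '1a191b', 'b5694a', 'c87452', 'd37a57', 'd37a57', 'd37b57', 'cf7754', 'a65d3f', '8b5538', 'b77850', 'b4754e']
178 ['1a1a1d', '5c3629', 'cc7653', 'd27a57', 'd17956', 'd17956', 'd17956
[... 1102 characters left out ...]
91b', '18181a', '19181a', 'c79d73', '896c4f', '241c1b', '9c6544', 'b0734d']
218 ['1a1b1c', '1c1b1d', '1a191c', '19191a', '1a1a1b', '19191a', '19191b', 'b89068', 'bc9269', '1f1a1a', 'a16946', 'af724c']
222 ['1c1b1d', '19191b', '18181b', '191a1b', '191919', '1a1a1b', '19191a', '8b6d50', 'c89d72', '1a1718', '966241', 'ad704b']
226 ['1b1b1c', '19181a', '17181a', '19191a', '1a1a1b', '18191a', '19191b', '735e4a', 'd7a87c', '1b1918', '8c5a3b', 'ab6f4a']
230 ['19191b', '1b1a1d', '191a1c', '19191b', '19191a', '1a1a1b', '18181a', '24201e', '4a3b2f', '19181a', '825336', 'a96e49']
234 ['2b2b2b', '2b2b2b', '2b2a2b', '292a2a', '292929', '262626', '292928', '29292a', '29292a', '272627', '845437', 'a96e4a']
```

View pics/crop_top.png

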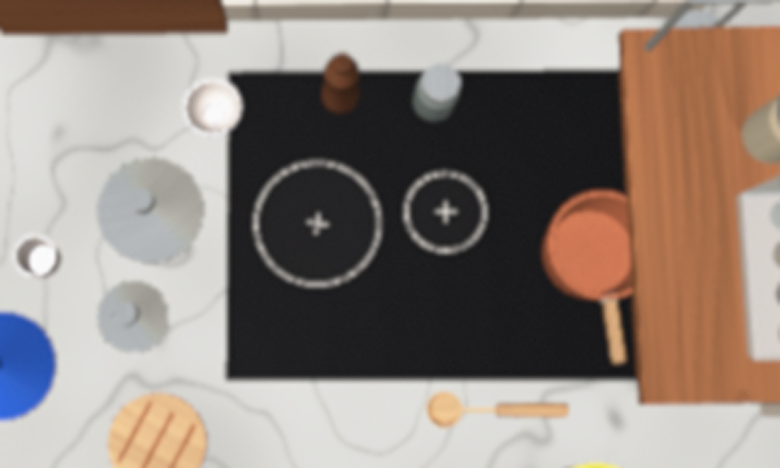

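Run:
```python
from h import *
d=load('top0'); f=d['frame'].astype(int)
from scipy.optimize import least_squares
# pot outer edge: red vs black pixels, left & lower/upper visible side
hsv=cv2.cvtColor(d['frame'],cv2.COLOR_RGB2HSV)
red=((f[...,0]>100)&(f[...,0]-f[...,2]>60)).astype(np.uint8)
red[:,383:]=0
P=[]
for y in range(168,200,2):
    r=np.nonzero(f[y,340:370,0]>80)[0]
    # subpixel
    x=340+r[0]; a,b=f[y,x-1,0],f[y,x,0]; P.append((x-(b-80)/(b-a),y))
for x in range(358,374,2):
    c=np.nonzero(f[155:180,x,0]>80)[0]; P.append((x,155+c[0]-.5))
for x in range(354,368,2):
    c=np.nonzero(f[185:215,x,0]>80)[0]; P.append((x,185+c[-1]+.5))
W=np.array([onz(d,u,v,.086)[:2] for u,v in P])
r=least_squares(lambda q:np.hypot(W[:,0]-q[0],W[:,1]-q[1])-q[2],[.58,-.33,.075],loss='soft_l1',f_scale=.003)
print('pot rim fit',r.x.round(4),'fixedR',least_squares(lambda q:np.hypot(W[:,0]-q[0],W[:,1]-q[1])-.075,[.58,-.33],loss='soft_l1',f_scale=.003).x.round(4))
# handle centre line
H=[]
for y in range(208,228,2):
    w=np.clip(f[y,366:382,0]-f[y,366:382,2]-20,0,None); w[w<20]=0
    H.append(onz(d,366+(w*np.arange(16)).sum()/w.sum(),y,.072)[:2])
H=np.array(H); print('handle',H[[0,-1]].round(4)); s=np.polyfit(H[:,0],H[:,1],1); print('yaw(-x axis dir slope dy/dx)',s, np.degrees(np.arctan(s[0])))
print('handle tip',onz(d,378,229,.072).round(3))
# shelf edge: front edge top at z .247
for y in(150,200,240):
    k=[x for x in range(375,400) if f[y,x,0]>150 ]; print('edge',y,k[:1],onz(d,k[0],y,.247).round(3) if k else '')
print('hob corners',[onz(d,*p,.006)[:2].round(3) for p in((228,117),(228,236))])
# large lid
g=((hsv[...,1]>10)&(hsv[...,2]<195)).astype(np.uint8)
for nm,(u,v),(uk,vk),zf,zk in(('big',(198.1,171.5),(195.8,168.1),.01,.088),('small',(190.8,211.5),(187.2,210.3),.01,.07)):
    print(nm,onz(d,u,v,zf).round(4),onz(d,uk,vk,zk).round(4))
```

```text
pot rim fit [ 0.5588 -0.3259  0.0785] fixedR [ 0.5594 -0.3215]
handle [[ 0.477  -0.3409]
 [ 0.4134 -0.3481]]
yaw(-x axis dir slope dy/dx) [ 0.11441955 -0.39557315] 6.5273707514812696
handle tip [ 0.403 -0.35   0.072]
edge 150 [382] [ 0.644 -0.321  0.247]
edge 200 [375] [ 0.486 -0.294  0.247]
edge 240 [375] [ 0.362 -0.289  0.247]
hob corners [array([0.835, 0.187]), array([0.38 , 0.183])]
big [0.6219 0.2974 0.01  ] [0.6196 0.2929 0.088 ]
small [0.4707 0.322  0.01  ] [0.47  0.324 0.07 ]
```

```bash
cat >> h.py <<'E'
from scipy.spatial.transform import Rotation as Ro
def Rtool(th,hyaw,s):  # th tilt about handle; handle dir -x rotated by hyaw (deg); s=+-1
    y=np.radians(hyaw); t=np.radians(th); n=np.array([np.sin(y),-np.cos(y),0]); k=np.array([0,0,1.])
    Z=n*np.sin(t)-k*np.cos(t); Y=s*(n*np.cos(t)+k*np.sin(t)); return np.c_[np.cross(Y,Z),Y,Z]
def pose(): 
    o=manip.observe(); return o, Ro.from_euler('xyz',o['tcp_rot'],degrees=True)
E
python3 - <<'E'
from h import *
for s in(1,-1):
  for th in (50,60):
   for j1,dip in((-15,30),(-15,55),(-5,45)):
    A=Ro.from_euler('ZY',[j1,90+dip],degrees=True).as_matrix()
    M=A.T@Rtool(th,6.5,s)@Ro.from_euler('z',-90,degrees=True).as_matrix()
    e=Ro.from_matrix(M).as_euler('ZYZ',degrees=True); print(s,th,j1,dip,e.round(0))
R0=pose()[1]
for s in(1,-1):
  for th in(0,60): print(s,th,(Ro.from_matrix(Rtool(th,6.5,s))*R0.inv()).as_rotvec().round(2))
E
```

```text
1 50 -15 30 [-60.  56. 103.]
1 50 -15 55 [-79.  47. 133.]
1 50 -5 45 [-65.  56. 123.]
1 60 -15 30 [-71.  58. 109.]
1 60 -15 55 [-88.  54. 139.]
1 60 -5 45 [-75.  62. 128.]
-1 50 -15 30 [-60.  56. -77.]
-1 50 -15 55 [-79.  47. -47.]
-1 50 -5 45 [-65.  56. -57.]
-1 60 -15 30 [-71.  58. -71.]
-1 60 -15 55 [-88.  54. -41.]
-1 60 -5 45 [-75.  62. -52.]
1 0 [-0.  -0.  -2.6]
1 60 [-0.22 -1.36 -2.29]
-1 0 [ 0.   -0.    0.55]
-1 60 [-1.04  0.17  0.5 ]
```

{"op": "jog_arm", "data": {
  "targets": [
    [0,0,0.05,0.015,-0.04,0.03,0.1],
    [0,0,0.05,0.015,-0.045,0.02,0.1],
    [0,0,0.1,0.015,-0.045,0.02,0.1],
    [0,0,0.1,0.015,-0.045,0,0.1],
    [0,0,0.1,0.015,-0.045,0,0.1]
  ],
  "squeeze": 40
}}

```text
time: 0.6
ee_pos: [0.3149, 0.3046, 0.2899]
tcp_rot: [180.0, 0.1, 178.4]
contact_force: [1.2, 0.5, 0.8]
finger_gap: 0.591
grasp_force: 0.0
```

{"op": "jog_arm", "data": {
  "targets": [
    [0,0,0.1,0.015,-0.045,0,0.1],
    [0,0,0.05,0.015,-0.045,0,0.1],
    [0,0,0,0.015,-0.045,0,0.1],
    [0,0,0,0.015,-0.045,0,0.1],
    [0,0,0,0.015,-0.045,0,0.1]
  ]
}}

```text
time: 1.1
ee_pos: [0.3896, 0.0794, 0.2895]
tcp_rot: [180.0, 0.0, -173.3]
contact_force: [-0.0, 0.1, 0.2]
finger_gap: 0.548
grasp_force: 0.0
```

{"op": "jog_arm", "data": {
  "targets": [
    [-0.1,0,0,0.015,-0.045,0,0.1],
    [-0.1,0,0,0.015,-0.045,0,0.1],
    [-0.1,0,0,0.01,-0.045,0,0.1],
    [-0.1,0,0,0,-0.03,0,0.1],
    [-0.1,0,0,0,0,0,0.1]
  ]
}}

```text
time: 1.6
ee_pos: [0.4294, -0.0867, 0.2898]
tcp_rot: [-151.2, -3.2, -174.4]
contact_force: [0.6, 0.5, -0.2]
finger_gap: 0.549
grasp_force: 0.0
```

```bash
cat > st.py <<'E'
import sys
from h import *
o,R=pose(); print(round(o['time'],2),o['ee_pos'].round(4),o['tcp_rot'].round(1),'J',o['joints'].round(1),'F',o['contact_force'].round(1),'gap',round(o['finger_gap'],3),round(o['grasp_force'],1))
if len(sys.argv)>1:
    th=float(sys.argv[1]); hy=float(sys.argv[2]); T=Rtool(th,hy,-1)
    print('turn to target',(Ro.from_matrix(T)*R.inv()).as_rotvec().round(3),'z',T[:,2].round(3))
E
python3 st.py 55 6.5
```

```text
1.6 [ 0.4294 -0.0867  0.2898] [-151.2   -3.2 -174.4] J [  8.    4.6 103.5 -29.3  78.1 -80.7] F [ 0.6  0.5 -0.2] gap 0.549 0.0
turn to target [-0.449 -0.103  0.028] z [ 0.093 -0.814 -0.574]
```

{"op": "jog_arm", "data": {
  "targets": [
    [-0.11,-0.025,0.007,0,0,-0.03,0.1],
    [-0.11,-0.025,0.007,0,-0.03,-0.03,0.1],
    [-0.11,-0.025,0.007,0,-0.04,-0.03,0.1],
    [-0.11,-0.025,0.007,0,-0.04,-0.03,0.1],
    [0,0,0,0,-0.035,-0.018,0.1]
  ]
}}

```text
time: 2.1
ee_pos: [0.4276, -0.2284, 0.1473]
tcp_rot: [-125.9, -0.7, -173.0]
contact_force: [-0.2, -0.8, 0.4]
finger_gap: 0.554
grasp_force: 0.0
```

{"op": "jog_arm", "data": {
  "targets": [
    [0,0,0,0,0,0,0.1]
  ]
}}

```text
time: 2.2
ee_pos: [0.4265, -0.2309, 0.1485]
tcp_rot: [-125.9, -0.7, -173.5]
contact_force: [0.2, 1.1, 0.2]
finger_gap: 0.55
grasp_force: 0.0
```

```bash
python3 st.py 55 6.5
python3 - <<'E'
from h import *
d=grab('wrist','w1'); print(proj(d,[.443,-.345,.072]),proj(d,[.403,-.35,.072]),proj(d,[.484,-.34,.072]),proj(d,[.44,-.325,.225]),d['world_from_camera'].round(3))
E
```

```text
2.2 [ 0.4265 -0.2309  0.1485] [-125.9   -0.7 -173.5] J [  3.1  18.6 127.6 -70.2  59.4 -41.1] F [0.2 1.1 0.2] gap 0.55 0.0
turn to target [-0.014 -0.015 -0.   ] z [ 0.093 -0.814 -0.574]
[250.348178   187.78601593] [250.34027417 145.74181199] [250.28398302 227.81305196] [ 74.44436622 229.91870431] [[-0.077  0.925  0.372  0.33 ]
 [ 0.582  0.345 -0.736 -0.11 ]
 [-0.809  0.16  -0.565  0.246]
 [ 0.     0.     0.     1.   ]]
```

View pics/w1.png

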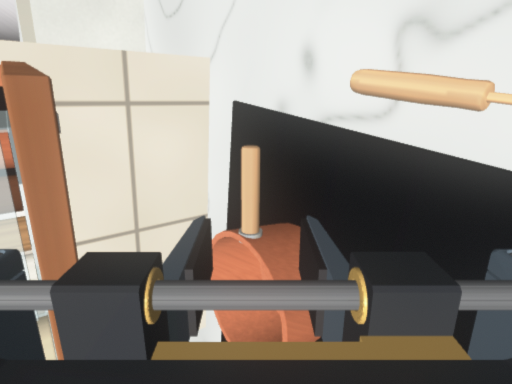

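The handle appears at u≈251, running from v=147 to 230. That matches the projected estimate (250, 146–228) to within a pixel or so. Joint 4 is near its limit, so I'll check that the final pose can be reached before going in.

```bash
cat > kin.py <<'E'
from h import *
from scipy.optimize import least_squares
def fk(q,L):
    a1,d1,a2,a3,e,d6=L
    dr=lambda a:np.array([np.sin(np.radians(a)),0,np.cos(np.radians(a))])
    B=Ro.from_euler('z',q[0],degrees=True)
    p=B.apply(dr(0)*d1+np.array([a1,0,0])+a2*dr(q[1])+a3*dr(q[1]+q[2])+e*dr(q[1]+q[2]-90))
    R=Ro.from_euler('ZYZYZ',[q[0]]+[0]*4,degrees=True) if 0 else B*Ro.from_euler('y',q[1]+q[2],degrees=True)*Ro.from_euler('ZYZ',[q[3],q[4],q[5]+90],degrees=True)
    return p+d6*R.as_matrix()[:,2],R
S=[([64.057,18.348,89.70,0,72.044,-1.144],[.24096,.52158,.2212],[-179.9,0,155.2]),
([8,4.6,103.5,-29.3,78.1,-80.7],[.4294,-.0867,.2898],[-151.2,-3.2,-174.4]),
([3.1,18.6,127.6,-70.2,59.4,-41.1],[.4265,-.2309,.1485],[-125.9,-.7,-173.5])]
def fit():
    f=lambda L:np.concatenate([fk(q,L)[0]-np.array(p) for q,p,_ in S]+[0.01*(np.array(L)-[0,.3,.4,.4,0,.2])])
    return least_squares(f,[0,.3,.4,.4,0,.2]).x
L=fit()
lo=np.array([-178,-48,12.3,-77,2.8,-146]);hi=np.array([178,115,149.7,257,150.4,146.5])
def ik(p,R,q0):
    f=lambda q:np.r_[(fk(q,L)[0]-p)*10,(R*fk(q,L)[1].inv()).as_rotvec()]
    r=least_squares(f,q0); return r.x,np.abs(r.fun).max()
E
python3 - <<'E'
from kin import *
print('L',L.round(3))
for q,p,r in S: a,R=fk(q,L); print((a-p).round(4),(Ro.from_euler('xyz',r,degrees=True)*R.inv()).magnitude().round(3))
for th in(40,45,50,55):
  for hy in(6.5,16,-5):
    T=Rtool(th,hy,-1); g=np.array([.443,-.345,.072])
    out=[]
    for back in(.1,0): q,e=ik(g+(.011-back)*T[:,2],Ro.from_matrix(T),S[2][0]); out.append((q.round(0).tolist(),round(e,3)))
    print(th,hy,out)
E
```

```text
L [ 0.007  0.121  0.598  0.409 -0.029  0.311]Traceback (most recent call last):
  File "<stdin>", line 3, in <module>
AttributeError: 'float' object has no attribute 'round'
```

Run:
```python
from kin import *
for q,p,r in S: a,R=fk(q,L); print((a-p).round(4),round((Ro.from_euler('xyz',r,degrees=True)*R.inv()).magnitude(),3))
for th in(40,45,50,55):
  for hy in(6.5,20,-8):
    T=Rtool(th,hy,-1); g=np.array([.443,-.345,.072])
    out=[]
    for back in(.1,0): q,e=ik(g+(.011-back)*T[:,2],Ro.from_matrix(T),S[2][0]); out.append((q.round(0).tolist(),round(e,3)))
    print(th,hy,out)
T=Rtool(50,6.5,-1)
for g in ([.443,-.2,.072],[.489,.045,.072]): print(ik(np.array(g)+.011*T[:,2],Ro.from_matrix(T),S[2][0])[0].round(0))
```

```text
[ 0.0104 -0.005   0.0008] 0.0
[ 0.0004 -0.0033 -0.0008] 0.001
[-0.0001  0.0018  0.    ] 0.002
40 6.5 [([-12.0, 15.0, 121.0, -58.0, 46.0, -65.0], np.float64(0.0)), ([-20.0, 25.0, 123.0, -74.0, 37.0, -53.0], np.float64(0.0))]
40 20 [([-16.0, 11.0, 128.0, -67.0, 34.0, -70.0], np.float64(0.0)), ([-23.0, 23.0, 128.0, -91.0, 28.0, -50.0], np.float64(0.0))]
40 -8 [([-11.0, 20.0, 114.0, -50.0, 57.0, -60.0], np.float64(0.0)), ([-18.0, 27.0, 117.0, -61.0, 46.0, -52.0], np.float64(0.0))]
45 6.5 [([-9.0, 17.0, 124.0, -66.0, 48.0, -54.0], np.float64(0.0)), ([-18.0, 26.0, 125.0, -83.0, 41.0, -42.0], np.float64(0.0))]
45 20 [([-13.0, 13.0, 131.0, -80.0, 37.0, -55.0], np.float64(0.0)), ([-21.0, 24.0, 131.0, -103.0, 33.0, -36.0], np.float64(0.0))]
45 -8 [([-8.0, 22.0, 115.0, -56.0, 59.0, -53.0], np.float64(0.0)), ([-16.0, 29.0, 118.0, -67.0, 50.0, -45.0], np.float64(0.0))]
50 6.5 [([-6.0, 19.0, 126.0, -73.0, 51.0, -45.0], np.float64(0.0)), ([-16.0, 28.0, 127.0, -89.0, 45.0, -33.0], np.float64(0.0))]
50 20 [([-10.0, 15.0, 135.0, -90.0, 42.0, -41.0], np.float64(0.0)), ([-20.0, 26.0, 133.0, -111.0, 39.0, -26.0], np.float64(0.0))]
50 -8 [([-5.0, 24.0, 117.0, -60.0, 62.0, -46.0], np.float64(0.0)), ([-14.0, 31.0, 120.0, -72.0, 53.0, -38.0], np.float64(0.0))]
55 6.5 [([-3.0, 22.0, 129.0, -79.0, 56.0, -36.0], np.float64(0.0)), ([-14.0, 30.0, 129.0, -94.0, 50.0, -26.0], np.float64(0.0))]
55 20 [([-6.0, 18.0, 138.0, -98.0, 48.0, -29.0], np.float64(0.0)), ([-18.0, 29.0, 135.0, -116.0, 46.0, -18.0], np.float64(0.0))]
55 -8 [([-2.0, 27.0, 118.0, -64.0, 65.0, -39.0], np.float64(0.0)), ([-12.0, 33.0, 121.0, -76.0, 57.0, -32.0], np.float64(0.0))]
[  4.  27. 129. -74.  53. -30.]
[ 31.  33. 113. -49.  69. -33.]
```

Run:
```python
from kin import *
g=np.array([.443,-.345,.072])
for th in(45,50,55,60):
  for ph in(-30,-20,20,30):
    T=Rtool(th,6.5,-1)@Ro.from_euler('y',ph,degrees=True).as_matrix(); 
    out=[]
    for back in(.1,0): q,e=ik(g+(.011-back)*T[:,2],Ro.from_matrix(T),S[2][0]); out.append((q.round(0).tolist(),float(round(e,3))))
    # upper body corners rel. handle: (n, z) lowest n clearance when z>205
    n=np.array([np.sin(np.radians(6.5)),-np.cos(np.radians(6.5)),0]); worst=-9
    zlow=9
    for s in np.arange(.06,.3,.005):
      for yy in(-.089,.089):
        for xx in(-.038,.038):
          p=g+T@np.array([xx,yy,-s]); zlow=min(zlow,p[2])
          if p[2]>.215: worst=max(worst,n@(p-g))
    print(th,ph,T[:,2].round(2),out,'n',worst.round(3),'zlow',zlow.round(3))
```

```text
45 -30 [ 0.57 -0.55 -0.61] [([-30.0, 11.0, 147.0, -158.0, 31.0, 16.0], 0.0), ([-33.0, 25.0, 142.0, -166.0, 39.0, 23.0], 0.0)] n -0.018 zlow 0.032
45 -20 [ 0.42 -0.62 -0.66] [([-19.0, 11.0, 140.0, -113.0, 29.0, -19.0], 0.0), ([-26.0, 24.0, 137.0, -137.0, 33.0, 1.0], 0.0)] n -0.018 zlow 0.04
45 20 [-0.26 -0.7  -0.66] [([-7.0, 28.0, 107.0, -51.0, 70.0, -66.0], 0.0), ([-15.0, 33.0, 112.0, -59.0, 60.0, -60.0], 0.0)] n -0.018 zlow 0.04
45 30 [-0.43 -0.67 -0.61] [([-7.0, 34.0, 99.0, -46.0, 80.0, -69.0], 0.0), ([-14.0, 37.0, 106.0, -53.0, 70.0, -64.0], 0.0)] n -0.018 zlow 0.032
50 -30 [ 0.57 -0.6  -0.56] [([-26.0, 15.0, 150.0, -154.0, 42.0, 15.0], 0.0), ([-31.0, 28.0, 144.0, -163.0, 48.0, 20.0], 0.0)] n -0.034 zlow 0.025
50 -20 [ 0.42 -0.68 -0.6 ] [([-15.0, 14.0, 143.0, -119.0, 38.0, -10.0], 0.0), ([-24.0, 26.0, 139.0, -138.0, 41.0, 4.0], 0.0)] n -0.034 zlow 0.032
50 20 [-0.26 -0.75 -0.6 ] [([-5.0, 29.0, 109.0, -55.0, 71.0, -58.0], 0.0), ([-13.0, 34.0, 114.0, -64.0, 62.0, -53.0], 0.0)] n -0.034 zlow 0.032
50 30 [-0.42 -0.72 -0.56] [([-5.0, 35.0, 101.0, -50.0, 81.0, -62.0], 0.0), ([-13.0, 38.
[... 504 characters left out ...]
.76 -0.5 ] [([-4.0, 37.0, 102.0, -53.0, 82.0, -56.0], 0.0), ([-12.0, 39.0, 108.0, -60.0, 74.0, -51.0], 0.0)] n -0.05 zlow 0.018
60 -30 [ 0.58 -0.69 -0.43] [([-18.0, 27.0, 157.0, -149.0, 68.0, 19.0], 0.0), ([-27.0, 35.0, 148.0, -158.0, 67.0, 17.0], 0.0)] n -0.07 zlow 0.011
60 -20 [ 0.43 -0.77 -0.47] [([-8.0, 23.0, 148.0, -123.0, 57.0, 3.0], 0.0), ([-20.0, 33.0, 143.0, -138.0, 59.0, 8.0], 0.0)] n -0.07 zlow 0.017
60 20 [-0.25 -0.85 -0.47] [([-1.0, 34.0, 112.0, -62.0, 75.0, -45.0], 0.0), ([-10.0, 38.0, 116.0, -71.0, 68.0, -39.0], 0.0)] n -0.07 zlow 0.017
60 30 [-0.41 -0.8  -0.43] [([-2.0, 39.0, 103.0, -55.0, 84.0, -50.0], 0.0), ([-10.0, 41.0, 109.0, -63.0, 76.0, -45.0], 0.0)] n -0.07 zlow 0.011
```

Run:
```python
from kin import *
d=load('top0')
for p in((378.5,101.5),(382,150),(386.2,245)): print('edge',onz(d,*p,.247).round(3))
w=load('w1')
T=Rtool(55,6.5,-1)@Ro.from_euler('y',20,degrees=True).as_matrix(); o,R=pose(); g=np.array([.436,-.346,.072])
print('turn',(Ro.from_matrix(T)*R.inv()).as_rotvec().round(3),'z',T[:,2].round(3),'standoff shift',(g-.089*T[:,2]-o['ee_pos']).round(4),'final',(g+.011*T[:,2]).round(4))
```

```text
edge [ 0.803 -0.317  0.247]
edge [ 0.644 -0.321  0.247]
edge [ 0.347 -0.323  0.247]
turn [-0.038  0.19  -0.286] z [-0.253 -0.804 -0.539] standoff shift [ 0.0305 -0.0446 -0.03  ] final [ 0.4332 -0.3548  0.0661]
```

{"op": "jog_arm", "data": {
  "targets": [
    [-0.013,0.063,-0.095,0.01,0,0,0.1],
    [-0.013,0.063,-0.095,0.01,-0.015,-0.01,0.1],
    [-0.013,0.063,-0.095,0.01,-0.015,-0.01,0.1],
    [0,0,0,0,-0.015,-0.01,0.1],
    [0,0,0,0,0,0,0.1]
  ]
}}

```text
time: 2.75
ee_pos: [0.4593, -0.2742, 0.1206]
tcp_rot: [-123.3, -11.0, 170.1]
contact_force: [-1.0, 0.4, 0.1]
finger_gap: 0.554
grasp_force: 0.0
```

```bash
cat > tg.py <<'E'
from kin import *
T=Rtool(55,6.5,-1)@Ro.from_euler('y',20,degrees=True).as_matrix(); o,R=pose()
print('turn',(Ro.from_matrix(T)*R.inv()).as_rotvec().round(3),'shift to final',(np.array([.4332,-.3548,.0661])-o['ee_pos']).round(4),'z',R.as_matrix()[:,2].round(3),'J',o['joints'].round(1),o['contact_force'].round(1))
E
python3 tg.py
```

```text
turn [ 0.001  0.005 -0.003] shift to final [-0.0261 -0.0806 -0.0545] z [-0.248 -0.805 -0.539] J [ -2.3  31.5 111.4 -58.6  72.5 -50.8] [-1.   0.4  0.1]
```

Joints agree with the prediction. Going in at moderate speed.

{"op": "jog_arm", "data": {
  "targets": [
    [0,0,0,-0.006,-0.02,-0.0135,0.1],
    [0,0,0,-0.007,-0.02,-0.0135,0.1],
    [0,0,0,-0.006,-0.02,-0.0135,0.1],
    [0,0,0,-0.007,-0.0206,-0.014,0.1],
    [0,0,0,0,0,0,0.1]
  ]
}}

```text
time: 3.25
ee_pos: [0.4306, -0.3545, 0.067]
tcp_rot: [-123.3, -11.1, 170.0]
contact_force: [-0.3, 1.1, -0.1]
finger_gap: 0.548
grasp_force: 0.0
```

```bash
python3 tg.py
python3 - <<'E'
from h import *
d=grab('wrist','w2'); print(proj(d,[.403,-.35,.072]),proj(d,[.436,-.346,.072]))
E
```

```text
turn [ 0.001  0.003 -0.002] shift to final [ 0.0026 -0.0003 -0.0009] z [-0.249 -0.805 -0.539] J [-11.3  35.5 116.  -68.3  64.4 -45. ] [-0.3  1.1 -0.1]
[257.55713893 200.9013175 ] [257.93446082 264.69437989]
```

View pics/w2.png

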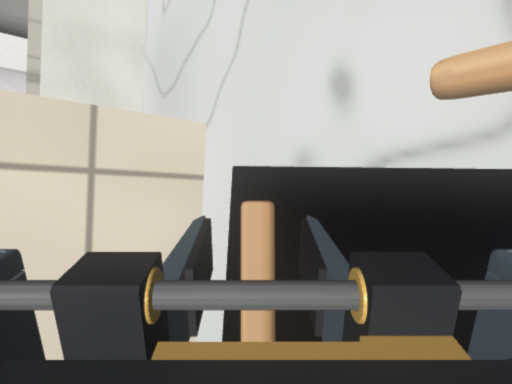

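The handle (u 241–274) lies centred between the fingers (212 and 301), with its tip at v≈202. Closing.

{"op": "jog_arm", "data": {
  "targets": [
    [0,0,0,0,0,0,-1],
    [0,0,0,0,0,0,-1],
    [0,0,0,0,0,0,-1],
    [0,0,0,0,0,0,-1],
    [0,0,0,0,0,0,-1]
  ],
  "squeeze": 45
}}

```text
time: 3.8
ee_pos: [0.434, -0.3537, 0.0666]
tcp_rot: [-123.4, -11.0, 170.2]
contact_force: [1.3, 2.8, -0.1]
finger_gap: 0.191
grasp_force: 45.0
```

```bash
python3 st.py
```

```text
3.8 [ 0.434  -0.3537  0.0666] [-123.4  -11.   170.2] J [-11.2  35.6 115.8 -68.3  64.3 -45. ] F [ 1.3  2.8 -0.1] gap 0.191 45.0
```

{"op": "jog_arm", "data": {
  "targets": [
    [0,0,0,0,0.005,0,-1],
    [0,0,0,0.001,0.01,0,-1],
    [0,0,0,0.002,0.015,0,-1],
    [0,0,0,0.002,0.015,0,-1],
    [0,0,0,0.002,0.015,0,-1]
  ]
}}

```text
time: 4.3
ee_pos: [0.4405, -0.2931, 0.067]
tcp_rot: [-123.3, -11.0, 170.1]
contact_force: [-1.0, -2.8, -1.5]
finger_gap: 0.187
grasp_force: 45.0
```

```bash
python3 st.py
```

```text
4.3 [ 0.4405 -0.2931  0.067 ] [-123.3  -11.   170.1] J [ -4.5  35.6 115.8 -63.   67.4 -43.5] F [-1.  -2.8 -1.5] gap 0.187 45.0
```

{"op": "jog_arm", "data": {
  "targets": [
    [0,0,0,0.002,0.018,0,-1],
    [0,0,0,0.002,0.018,0,-1],
    [0,0,0,0.002,0.018,0,-1],
    [0,0,0,0.002,0.018,0,-1],
    [0,0,0,0.002,0.018,0,-1]
  ]
}}

```text
time: 4.8
ee_pos: [0.4506, -0.2027, 0.0671]
tcp_rot: [-123.3, -11.0, 170.1]
contact_force: [-0.4, -3.9, -2.2]
finger_gap: 0.187
grasp_force: 45.0
```

{"op": "jog_arm", "data": {
  "targets": [
    [0,0,0,0.002,0.018,0,-1],
    [0,0,0,0.002,0.018,0,-1],
    [0,0,0,0.002,0.018,0,-1],
    [0,0,0,0.002,0.018,0,-1],
    [0,0,0,0.002,0.018,0,-1]
  ]
}}

```text
time: 5.3
ee_pos: [0.4603, -0.1128, 0.0671]
tcp_rot: [-123.3, -11.0, 170.1]
contact_force: [-0.5, -4.1, -2.5]
finger_gap: 0.187
grasp_force: 45.0
```

{"op": "jog_arm", "data": {
  "targets": [
    [0,0,0,0.002,0.018,0,-1],
    [0,0,0,0.002,0.018,0,-1],
    [0,0,0,0.002,0.018,0,-1],
    [0,0,0,0.002,0.018,0,-1],
    [0,0,0,0,0,0,-1]
  ]
}}

```text
time: 5.8
ee_pos: [0.4699, -0.0396, 0.0666]
tcp_rot: [-123.4, -10.9, 170.3]
contact_force: [-0.9, 2.8, -1.0]
finger_gap: 0.185
grasp_force: 45.0
```

```bash
python3 st.py
python3 - <<'E'
from h import *
d=grab('top','top1'); f=d['frame']; c=f[110:270,180:400]; cv2.imwrite('pics/ct1.png',cv2.resize(c,None,fx=3.5,fy=3.5,interpolation=cv2.INTER_CUBIC)[:,:,::-1])
E
```

```text
5.8 [ 0.4699 -0.0396  0.0666] [-123.4  -10.9  170.3] J [ 21.1  39.2 105.7 -42.1  81.7 -40.4] F [-0.9  2.8 -1. ] gap 0.185 45.0
```

View pics/ct1.png

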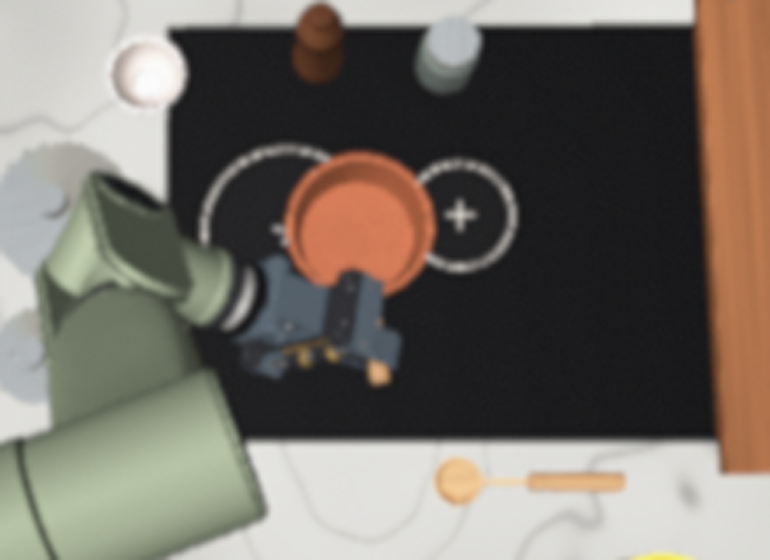

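The tagine rim (crop 285–435, 150–300) is clear of the shelf and about 75 crop pixels short of the ring centre. Measuring the remaining shift.

```bash
cat > rim.py <<'E'
from h import *
from scipy.optimize import least_squares
def rim(d,box):
    f=d['frame'].astype(int); m=((f[...,0]>75)&(f[...,0]-f[...,2]>35)&(f[...,0]-f[...,1]>25)).astype(np.uint8)
    x0,x1,y0,y1=box; mm=np.zeros_like(m); mm[y0:y1,x0:x1]=m[y0:y1,x0:x1]
    cs,_=cv2.findContours(mm,cv2.RETR_EXTERNAL,cv2.CHAIN_APPROX_NONE); k=max(cs,key=cv2.contourArea)[:,0]
    W=np.array([onz(d,u,v,.086)[:2] for u,v in k])
    c=W.mean(0)
    r=least_squares(lambda q:np.hypot(W[:,0]-q[0],W[:,1]-q[1])-.074,c,loss='cauchy',f_scale=.002)
    r2=least_squares(lambda q:np.hypot(W[:,0]-q[0],W[:,1]-q[1])-q[2],np.r_[c,.075],loss='cauchy',f_scale=.002)
    return r.x,r2.x
if __name__=='__main__':
    import sys
    if sys.argv[1] == 'new': d=grab('top',sys.argv[2])
    else: d=load(sys.argv[2])
    b=[int(v) for v in sys.argv[3:7]]
    a,c=rim(d,b); print('pot',a.round(4),c.round(4),'to ring',(np.array([.606,.0582])-a).round(4))
E
python3 rim.py old top1 240 320 145 197
```

```text
pot [ 0.5998 -0.0163] [ 0.5978 -0.0161  0.0763] to ring [0.0062 0.0745]
```

{"op": "jog_arm", "data": {
  "targets": [
    [0,0,0,0.002,0.015,0,-1],
    [0,0,0,0.002,0.018,0,-1],
    [0,0,0,0.002,0.018,0,-1],
    [0,0,0,0.001,0.016,0,-1],
    [0,0,0,0,0.008,0,-1]
  ]
}}

```text
time: 6.35
ee_pos: [0.4762, 0.0344, 0.0668]
tcp_rot: [-123.3, -10.9, 170.2]
contact_force: [0.4, -3.6, -1.6]
finger_gap: 0.19
grasp_force: 45.0
```

{"op": "jog_arm", "data": {
  "targets": [
    [0,0,0,0,0,0,-1],
    [0,0,0,0,0,0,-1]
  ]
}}

```text
time: 6.55
ee_pos: [0.4764, 0.0332, 0.0666]
tcp_rot: [-123.4, -10.9, 170.2]
contact_force: [1.6, 0.7, -3.8]
finger_gap: 0.19
grasp_force: 45.0
```

```bash
python3 st.py; python3 rim.py new top2 220 300 138 197;  python3 - <<'E'
from h import *
f=load('top2')['frame']; c=f[110:270,150:350]; cv2.imwrite('pics/ct2.png',cv2.resize(c,None,fx=3.5,fy=3.5,interpolation=cv2.INTER_CUBIC)[:,:,::-1])
E
```

```text
6.55 [0.4764 0.0332 0.0666] [-123.4  -10.9  170.2] J [ 27.   41.2 100.2 -37.4  86.7 -39.8] F [ 1.6  0.7 -3.8] gap 0.19 45.0
pot [0.6062 0.0549] [0.6045 0.0552 0.0759] to ring [-0.0002  0.0033]
```

View pics/ct2.png

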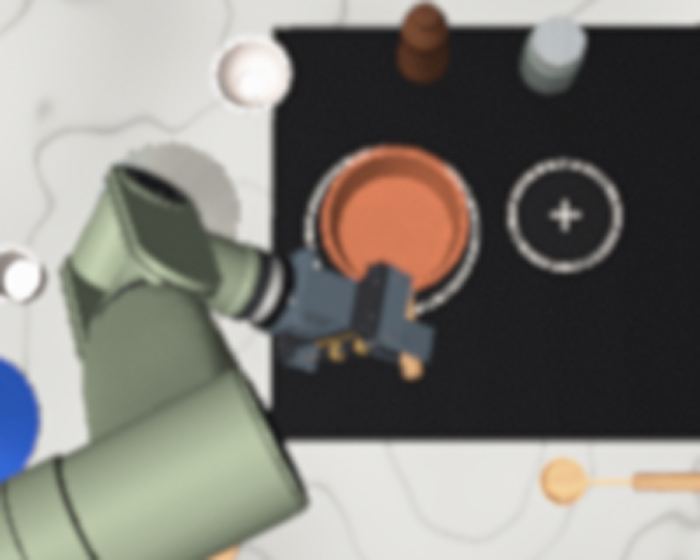

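Tagine rim (crop 322–470 × 145–295) is inside the larger ring, about 3 mm off centre. Releasing and backing out.

{"op": "jog_arm", "data": {
  "targets": [
    [0,0,0,0,0,0,0.1],
    [0,0,0,0,0,0,0.1],
    [0,0,0,0,0,0,0.1],
    [0,0,0,0,0,0,0.1]
  ]
}}

```text
time: 7.0
ee_pos: [0.4755, 0.0324, 0.0674]
tcp_rot: [-123.3, -11.0, 170.1]
contact_force: [-0.4, 0.0, -0.4]
finger_gap: 0.505
grasp_force: 0.0
```

{"op": "jog_arm", "data": {
  "targets": [
    [0,0,0,0.003,0.01,0.0065,0.1],
    [0,0,0,0.006,0.02,0.013,0.1],
    [0,0,0,0.006,0.02,0.013,0.1],
    [0,0,0,0,0.01,0.03,0.1],
    [0,0,0,0,0,0.04,0.1]
  ]
}}

```text
time: 7.5
ee_pos: [0.4906, 0.0944, 0.1697]
tcp_rot: [-123.2, -11.1, 170.2]
contact_force: [1.1, -0.1, -0.5]
finger_gap: 0.547
grasp_force: 0.0
```

{"op": "jog_arm", "data": {
  "targets": [
    [0,0,0,0,0,0.045,0.1],
    [0,0,0,0,0,0.045,0.1],
    [0,0,0,0,0,0.045,0.1]
  ]
}}

```text
time: 7.8
ee_pos: [0.4903, 0.0932, 0.307]
tcp_rot: [-123.3, -11.0, 170.1]
contact_force: [1.0, -0.0, -0.4]
finger_gap: 0.551
grasp_force: 0.0
```

```bash
python3 st.py;  python3 - <<'E'
from h import *
from scipy.spatial.transform import Rotation as Ro
o,R=pose()
for yaw in(-150,180,150,120): print(yaw,(Ro.from_euler('xyz',[180,0,yaw],degrees=True)*R.inv()).as_rotvec().round(3))
E
python3 rim.py new top3 220 300 138 205
```

```text
7.8 [0.4903 0.0932 0.307 ] [-123.3  -11.   170.1] J [ 31.   29.6  81.1 -37.8 113.2 -55.9] F [ 1.  -0.  -0.4] gap 0.551 0.0
-150 [ 1.015e+00 -1.000e-03  5.410e-01]
180 [ 0.967 -0.26   0.063]
150 [ 0.874 -0.505 -0.416]
120 [ 0.734 -0.735 -0.893]
pot [0.606  0.0529] [0.6048 0.0536 0.0753] to ring [0.     0.0053]
```

{"op": "jog_arm", "data": {
  "targets": [
    [0.138,-0.037,0.009,0.01,0.02,0,0.3],
    [0.138,-0.037,0.009,0.02,0.03,0,0.3],
    [0.138,-0.037,0.009,0.02,0.03,0,0.3],
    [0.138,-0.037,0.009,0.02,0.03,-0.01,0.3],
    [0.138,-0.037,0.009,0.02,0.03,-0.01,0.3]
  ]
}}

```text
time: 8.35
ee_pos: [0.5816, 0.235, 0.2861]
tcp_rot: [-164.4, -3.9, 178.5]
contact_force: [0.4, -0.8, -0.4]
finger_gap: 0.647
grasp_force: 0.0
```

{"op": "jog_arm", "data": {
  "targets": [
    [0.138,-0.037,0.009,0.02,0.03,-0.01,0.3],
    [0.138,-0.037,0.009,0.02,0.032,-0.01,0.3],
    [0,0,0,0,0,-0.01,0.3],
    [0,0,0,0,0,0,0.3]
  ]
}}

```text
time: 8.75
ee_pos: [0.6193, 0.2937, 0.2528]
tcp_rot: [-179.7, -0.3, -180.0]
contact_force: [0.3, 0.1, -0.4]
finger_gap: 0.651
grasp_force: 0.0
```

```bash
python3 - <<'E'
from h import *
o,R=pose(); print((Ro.from_euler('xyz',[180,0,180],degrees=True)*R.inv()).as_rotvec().round(3))
d=grab('wrist','w3'); print(proj(d,[.6205,.295,.088]),proj(d,[.6205,.295,.012]));
E
python3 st.py
```

```text
[ 0.006 -0.006 -0.   ]
[258.05364886 178.14179156] [257.83884314 163.29117891]
8.8 [0.6195 0.2941 0.2535] [-179.7   -0.2 -180. ] J [ 24.5  28.   69.8  -0.2  82.5 -65.5] F [0.3 0.7 0.6] gap 0.651 0.0
```

View pics/w3.png

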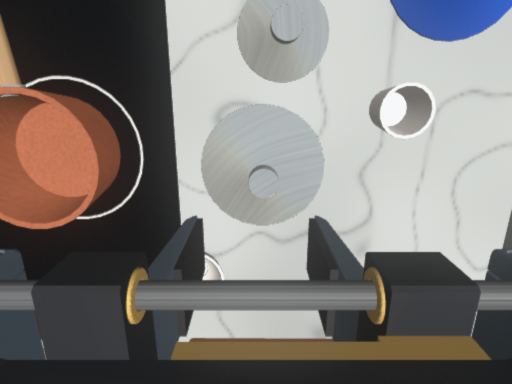

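The larger lid has its flange at u 202–324, v 103–225 (122 px ≈ 156 mm) and its knob top at (263,182). The smaller lid at (283,33) is only about 92 px across, so the larger one is the lid that fits.

Run:
```python
from h import *
d=load('w3'); f=d['frame']; g=cv2.cvtColor(f,cv2.COLOR_RGB2GRAY)
print('knob ray',onz(d,263,182,.088).round(4),'flange ray',onz(d,263,164,.012).round(4))
hs=cv2.cvtColor(f,cv2.COLOR_RGB2HSV)
m=(g<178).astype(np.uint8)*255; m[:90]=0; m[240:]=0; m[:,:190]=0; m[:,335:]=0
m=cv2.morphologyEx(m,cv2.MORPH_OPEN,np.ones((7,7)))
cs,_=cv2.findContours(m,cv2.RETR_EXTERNAL,cv2.CHAIN_APPROX_NONE); k=max(cs,key=cv2.contourArea); e=cv2.fitEllipse(cv2.convexHull(k)); print(e,onz(d,*e[0],.012).round(4))
k=f[165:200,245:283]; c=cv2.HoughCircles(cv2.GaussianBlur(cv2.resize(g[160:205,240:288],None,fx=6,fy=6,interpolation=cv2.INTER_CUBIC),(9,9),2),cv2.HOUGH_GRADIENT,1.5,100,param1=60,param2=15,minRadius=60,maxRadius=110)
if c is not None:
  u,v,r=c[0,0]/6; print('knob',u+240,v+160,r,onz(d,u+240,v+160,.088).round(4), 'dia',2*r/d['mtx'][0,0]*(d['world_from_camera'][2,3]-.088))
print('cam',d['world_from_camera'][:3,3].round(3))
```

```text
knob ray [0.6246 0.3002 0.088 ] flange ray [0.6214 0.3015 0.012 ]
((250.88082885742188, 181.65538024902344), (76.32064056396484, 117.0582046508789), 118.00730895996094) [0.6445 0.2861 0.012 ]
knob 263.375 179.375 14.599999 [0.6218 0.3005 0.088 ] dia 0.029402382777279887
cam [0.537 0.294 0.417]
```

{"op": "jog_arm", "data": {
  "targets": [
    [0.006,-0.006,0,0.0025,0.0065,-0.03,0.3],
    [0,0,0,0,0,-0.04,0.3],
    [0,0,0,0,0,-0.04,0.3],
    [0,0,0,0,0,-0.035,0.3],
    [0,0,0,0,0,-0.02,0.3]
  ]
}}

```text
time: 9.3
ee_pos: [0.6209, 0.3007, 0.0865]
tcp_rot: [180.0, -0.0, -179.9]
contact_force: [0.2, -0.1, 0.7]
finger_gap: 0.645
grasp_force: 0.0
```

{"op": "jog_arm", "data": {
  "targets": [
    [0,0,0,0,0,-0.015,0.3],
    [0,0,0,0,0,-0.004,0.3],
    [0,0,0,0,0,0,0.3]
  ]
}}

```text
time: 9.6
ee_pos: [0.6232, 0.3014, 0.0709]
tcp_rot: [179.8, 0.3, -180.0]
contact_force: [-0.2, -0.3, 0.0]
finger_gap: 0.65
grasp_force: 0.0
```

{"op": "jog_arm", "data": {
  "targets": [
    [0,0,0,0,0,0,-0.1],
    [0,0,0,0,0,0,-0.3],
    [0,0,0,0,0,0,-0.6],
    [0,0,0,0,0,0,-1],
    [0,0,0,0,0,0,-1]
  ],
  "squeeze": 25
}}

```text
time: 10.1
ee_pos: [0.6235, 0.3011, 0.0713]
tcp_rot: [179.7, 0.4, -180.0]
contact_force: [-0.6, -1.4, 2.2]
finger_gap: 0.342
grasp_force: 25.0
```

```bash
python3 st.py
```

```text
10.1 [0.6235 0.3011 0.0713] [ 179.7    0.4 -180. ] J [ 24.8  34.9  84.5   0.1  60.2 -65.3] F [-0.6 -1.4  2.2] gap 0.342 25.0
```

{"op": "jog_arm", "data": {
  "targets": [
    [0,0,0,0,0,0.01,-1],
    [0,0,0,0,0,0.02,-1],
    [0,0,0,0,0,0.03,-1],
    [0,0,0,0,0,0.03,-1],
    [0,0,0,0,0,0.03,-1]
  ]
}}

```text
time: 10.6
ee_pos: [0.6227, 0.301, 0.1915]
tcp_rot: [179.8, 0.2, -180.0]
contact_force: [-0.0, 0.4, -2.6]
finger_gap: 0.34
grasp_force: 25.0
```

{"op": "jog_arm", "data": {
  "targets": [
    [0,0,0,0,-0.025,0,-1],
    [0,0,0,0,-0.035,0,-1],
    [0,0,0,0,-0.03,0,-1],
    [0,0,0,0,-0.015,0,-1],
    [0,0,0,0,0,0,-1]
  ]
}}

```text
time: 11.1
ee_pos: [0.6231, 0.1944, 0.1907]
tcp_rot: [179.8, 0.3, 179.9]
contact_force: [0.2, 0.8, -2.5]
finger_gap: 0.342
grasp_force: 25.0
```

{"op": "jog_arm", "data": {
  "targets": [
    [0,0,0,0,0,0,-1],
    [0,0,0,0,0,0,-1]
  ]
}}

```text
time: 11.3
ee_pos: [0.6232, 0.1975, 0.1905]
tcp_rot: [179.7, 0.3, -179.9]
contact_force: [-0.1, 0.0, -2.7]
finger_gap: 0.342
grasp_force: 25.0
```

```bash
python3 st.py
python3 - <<'E'
from h import *
d=grab('wrist','w4')
E
```

```text
11.3 [0.6232 0.1975 0.1905] [ 179.7    0.3 -179.9] J [ 16.5  26.3  81.6   0.2  71.7 -73.7] F [-0.1  0.  -2.7] gap 0.342 25.0
```

View pics/w4.png

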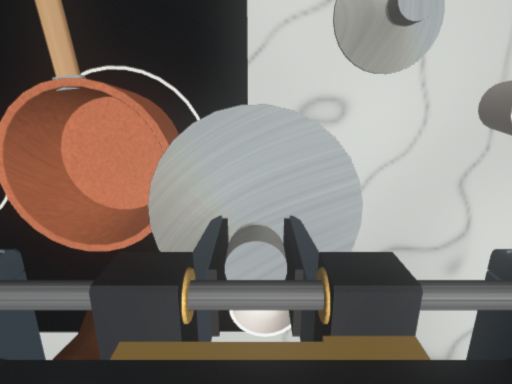

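The lid is held level (flange arc u 150–362, top v 104). The tagine rim is at u 0–182, v 80–250. I'll fit both from this same picture for a relative shift.

Run:
```python
from h import *
from scipy.optimize import least_squares
d=load('w4'); f=d['frame'].astype(int); hs=cv2.cvtColor(d['frame'],cv2.COLOR_RGB2HSV)
red=((f[...,0]-f[...,2]>30)&(f[...,0]-f[...,1]>25)).astype(np.uint8); red[:83]=0; red[256:]=0; red[:,200:]=0
red=cv2.morphologyEx(red,cv2.MORPH_OPEN,np.ones((5,5)))
cs,_=cv2.findContours(red,cv2.RETR_EXTERNAL,cv2.CHAIN_APPROX_NONE); k=cv2.convexHull(max(cs,key=cv2.contourArea))[:,0]
full=max(cs,key=cv2.contourArea)[:,0]
def circ(pts,z,R,n):
    W=np.array([onz(d,u,v,z)[:2] for u,v in pts])
    for fr in(0,1):
        fun=(lambda q:np.hypot(W[:,0]-q[0],W[:,1]-q[1])-(q[2] if fr else R))
        r=least_squares(fun,np.r_[W.mean(0),R] if fr else W.mean(0),loss='cauchy',f_scale=.0015); print(n,r.x.round(4),'inl',(np.abs(r.fun)<.003).mean().round(2),len(W))
    return r.x
sel=np.array([p for p in full if p[0]>1 and p[0]<155])
circ(sel,.086,.075,'pot')
sel2=np.array([p for p in full if 1<p[0]<90]); circ(sel2,.086,.075,'pot-left')
# lid: sat-low grey against black on the left / white on right: scan rays outward from (256,210)
P=[]
g=cv2.GaussianBlur(d['frame'],(5,5),0).astype(int).sum(2)/3
for a in np.radians(np.r_[np.arange(200,345,4)]):
    if 1:
        rr=np.arange(85,125,.5); u=256+rr*np.cos(a); v=208+rr*np.sin(a)
        val=g[v.round().astype(int),u.round().astype(int)]; i=np.argmax(np.abs(val[6:]-val[:-6])); P.append((u[i+3],v[i+3]))
circ(np.array(P),.1905-.0713+.011,.078,'lid')
```

```text
pot [0.6039 0.0555] inl 0.62 406
pot [0.6045 0.0545 0.0739] inl 0.67 406
pot-left [0.6045 0.0559] inl 0.72 218
pot-left [0.605  0.0524 0.0724] inl 0.83 218
lid [0.5649 0.1995] inl 0.05 37
lid [0.6249 0.1972 0.0773] inl 0.95 37
```

{"op": "jog_arm", "data": {
  "targets": [
    [0,0,0,-0.004,-0.025,0,-1],
    [0,0,0,-0.006,-0.04,0,-1],
    [0,0,0,-0.006,-0.04,0,-1],
    [0,0,0,-0.004,-0.028,0,-1],
    [0,0,0,0,-0.01,0,-1]
  ]
}}

```text
time: 11.85
ee_pos: [0.6027, 0.0516, 0.1906]
tcp_rot: [179.8, 0.3, 179.9]
contact_force: [0.5, -0.6, -2.1]
finger_gap: 0.34
grasp_force: 25.0
```

{"op": "jog_arm", "data": {
  "targets": [
    [0,0,0,0,0,-0.01,-1],
    [0,0,0,0,0,-0.01,-1],
    [0,0,0,0,0,-0.005,-1],
    [0,0,0,0,0,0,-1],
    [0,0,0,0,0,0,-1]
  ]
}}

```text
time: 12.35
ee_pos: [0.6033, 0.0541, 0.1652]
tcp_rot: [179.7, 0.3, -179.9]
contact_force: [0.7, 1.4, -2.1]
finger_gap: 0.342
grasp_force: 25.0
```

```bash
python3 st.py
python3 - <<'E'
from h import *
d=grab('side','s2'); u,v=proj(d,[.605,.055,.09]).astype(int); c=d['frame'][v-70:v+70,u-90:u+90]; cv2.imwrite('pics/cs2.png',cv2.resize(c,None,fx=4,fy=4,interpolation=cv2.INTER_CUBIC)[:,:,::-1])
E
```

```text
12.35 [0.6033 0.0541 0.1652] [ 179.7    0.3 -179.9] J [  3.9  23.2  90.7   0.3  65.9 -86.3] F [ 0.7  1.4 -2.1] gap 0.342 25.0
```

View pics/cs2.png

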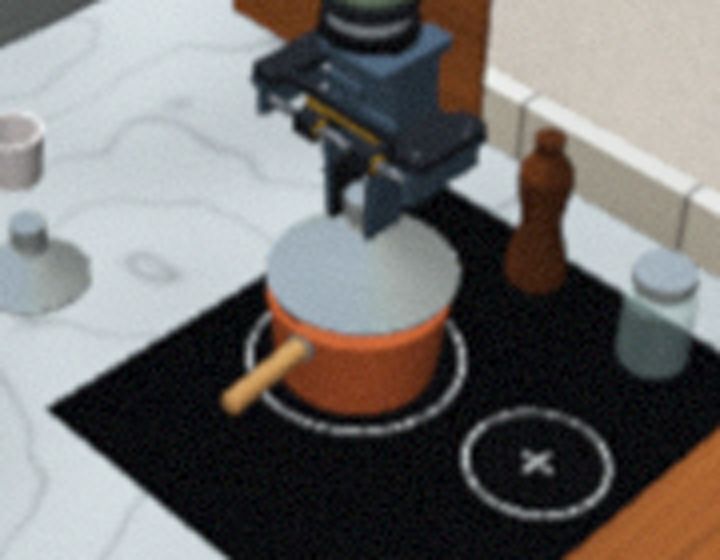

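The side crop shows the lid (u 266–462) hovering level and centred over the pot to about 3 mm, with the foot inside the ring. Lowering slowly.

{"op": "jog_arm", "data": {
  "targets": [
    [0,0,0,-0.001,0.001,-0.004,-1],
    [0,0,0,0,0,-0.003,-1],
    [0,0,0,0,0,-0.003,-1],
    [0,0,0,0,0,-0.002,-1],
    [0,0,0,0,0,-0.002,-1]
  ]
}}

```text
time: 12.9
ee_pos: [0.6022, 0.0541, 0.1513]
tcp_rot: [179.7, 0.3, 180.0]
contact_force: [0.1, 0.0, -1.4]
finger_gap: 0.345
grasp_force: 25.0
```

```bash
python3 st.py
```

```text
12.9 [0.6022 0.0541 0.1513] [179.7   0.3 180. ] J [  3.9  23.7  92.    0.3  64.  -86.2] F [ 0.1  0.  -1.4] gap 0.345 25.0
```

{"op": "jog_arm", "data": {
  "targets": [
    [0,0,0,0,0,-0.001,-1],
    [0,0,0,0,0,-0.001,-1],
    [0,0,0,0,0,0,-1],
    [0,0,0,0,0,0,-1]
  ]
}}

```text
time: 13.3
ee_pos: [0.6021, 0.0542, 0.1501]
tcp_rot: [179.7, 0.3, -180.0]
contact_force: [-2.8, 0.9, 2.3]
finger_gap: 0.34
grasp_force: 25.0
```

```bash
python3 st.py
```

```text
13.3 [0.6021 0.0542 0.1501] [ 179.7    0.3 -180. ] J [  3.9  23.7  92.1   0.3  63.8 -86.2] F [-2.8  0.9  2.3] gap 0.34 25.0
```

Contact (≈4.7 N change) is at the expected seating height. Releasing gently and lifting away.

{"op": "jog_arm", "data": {
  "targets": [
    [0,0,0,0,0,0,-0.3],
    [0,0,0,0,0,0,-0.1],
    [0,0,0,0,0,0,0.1],
    [0,0,0,0,0,0,0.3],
    [0,0,0,0,0,0,0.3]
  ],
  "squeeze": 10
}}

```text
time: 13.8
ee_pos: [0.6023, 0.0541, 0.1495]
tcp_rot: [179.7, 0.3, -180.0]
contact_force: [0.7, -0.6, -0.6]
finger_gap: 0.645
grasp_force: 0.0
```

{"op": "jog_arm", "data": {
  "targets": [
    [0,0,0,0,0,0.01,0.3],
    [0,0,0,0,0,0.02,0.3],
    [0,0,0,0,0,0.03,0.3],
    [0,0,0,0,0,0.04,0.3],
    [0,0,0,0,0,0.04,0.3]
  ]
}}

```text
time: 14.3
ee_pos: [0.6019, 0.0541, 0.2916]
tcp_rot: [179.7, 0.3, -180.0]
contact_force: [0.8, -0.1, 0.1]
finger_gap: 0.65
grasp_force: 0.0
```

{"op": "jog_arm", "data": {
  "targets": [
    [0,0,0,0,0,0,0.3],
    [0,0,0,0,0,0,0.3]
  ]
}}

```text
time: 14.5
ee_pos: [0.6024, 0.0542, 0.2911]
tcp_rot: [179.7, 0.5, -180.0]
contact_force: [-0.4, 0.5, -0.3]
finger_gap: 0.651
grasp_force: 0.0
```

```bash
python3 st.py
python3 - <<'E'
from h import *
d=grab('side','s3'); u,v=proj(d,[.605,.055,.09]).astype(int); c=d['frame'][v-50:v+50,u-70:u+70]; a=cv2.resize(c,None,fx=5,fy=5,interpolation=cv2.INTER_CUBIC)[:,:,::-1]
cv2.imwrite('pics/cs3.png',a); grab('wrist','w5')
E
```

```text
14.5 [0.6024 0.0542 0.2911] [ 179.7    0.5 -180. ] J [  3.9  19.   78.8   0.2  81.8 -86.1] F [-0.4  0.5 -0.3] gap 0.651 0.0
```

View pics/cs3.png

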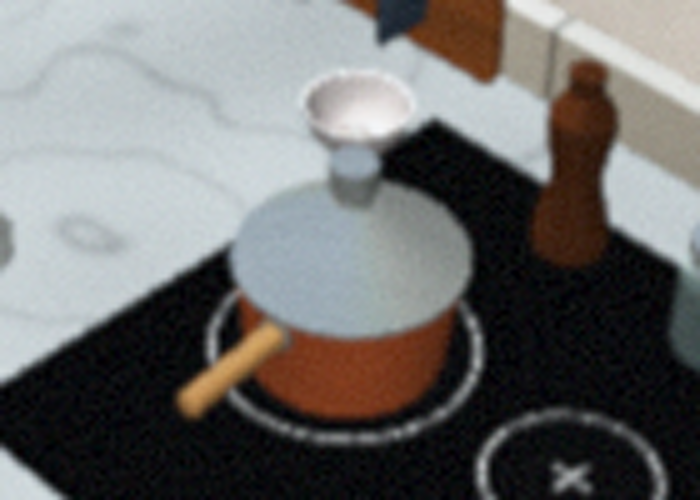

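The lid sits level on the pot (flange u 230–472, knob at (355,160) in the crop), and the foot is inside the ring. One numeric check of the knob against the seated height, then I hand in.

Run:
```python
from h import *
d=load('s3'); u,v=proj(d,[.605,.055,.09]).astype(int); m=np.array([355/5+u-70,160/5+v-50]); p=proj(d,[.605,.055,.166]); t=proj(d,[.605,.055,.176])
print('knob',m,'expected',p.round(1),'10mm higher',t.round(1), 'xy at z .166',onz(d,*m,.166).round(4))
if np.linalg.norm(m-p)<3: print(manip.sign_off())
```

```text
knob [275. 183.] expected [274.8 183.4] 10mm higher [274.9 180.9] xy at z .166 [0.6069 0.0562 0.166 ]
the job is handed in; nothing more can be done
None
```

The tagine base was slid into the larger ring, about 5 mm off its centre, and the larger steel lid was set on it. The last check put the knob within a pixel of its seated position, and I handed the job in at about 14.5 s; no verdict was returned.

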